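# Hold the pendulum angle gauge at its mark on a rock core

### The arm

A 7-joint arm with a two-finger parallel gripper is mounted at the origin on a cart in front of the work surface, level with it; the furniture and walls round the work are solid. World frame = base frame: x ahead of the robot, y to its left, z up, the work surface at z = 0. Lengths are in m, angles in degrees, forces in N, time in s.
With the tool pointing down it reaches from about 0.4 to 0.85 m from the base axis. Payload 10.4 kg.
Tool frame: the origin (TCP) lies between the finger pads; the fingertips stand 22 mm ahead of it and the grasp point (between the pads) lies 3 mm ahead of it (arm.tip_reach is the distance from the TCP to the fingertips, in m); z points along the fingers, y is the direction in which the jaws open and shut (so a half turn about z gives the same grasp; the last joint's range is limited). The gripper opens to 87 mm and grips with 3 to 60 N. Pads are 19 mm wide; open, the fingers measure 117 mm over their backs; the gripper's body (75 mm by 190 mm) begins 51 mm behind the grasp point.
Start: joints at [-68.617, 19.034, -3.707, 83.658, 1.238, 77.344, -5.071], TCP at [0.241, 0.577, 0.245] pointing down, gripper open.
Joint ranges: [-148.97, 148.97], [-28.65, 121.19], [-84.17, 76.75], [9.2, 138.47], [-72.65, 252.65], [3.7, 117.97], [-149.18, 149.18]. Speed limits (degrees/s): [127.2, 127.2, 159.86, 159.86, 180, 180, 180].

### API

Orientations are given as [roll, pitch, yaw] about the fixed x, y, z axes, in that order (R = Rz(yaw) Ry(pitch) Rx(roll)).
In Python, from workcell import arm gives the robot as it stands. The module is installed in compiled form; this text tells all that it offers.
- The arm moves only by the tool jog_arm, never from a script. Its argument "deltas" is a list of rows, each a list of 7 numbers: the turn, a rotation vector about the world's x, y, z in degrees, then the shift along the world's x, y, z in mm, then the closure in counts, from 0 (fully open) to 255 (shut). A call has 1 to 5 rows; each row shifts and turns the commanded pose from where the row before left it; what a row does not reach is not made up. A row lasts 1/10 s, in which the tool goes at most 50 mm and 8.59 degrees, less where a joint would pass 70% of its speed; a pose out of reach is approached as far as the arm can. A call is refused whole if a number of a shift passes 50 or a number of a turn 8.59, either way. A call with a gripper value outside its range is refused whole. The fingers move at their own pace and stop on an object; "squeeze" is the grip in N (left out, the last holds). Time passes only in rows, so rows that do not move let the fingers close. It gives the time, the measured TCP pose, the force and the opening at its end, in the units of the state.
- arm.state(): the state, without advancing time (a new reading comes with each control period).
- arm.snapshot(name): name is "scene" or "top" or "wrist"; returns (picture, depth): 420x560x3 uint8, blue, green, red; 420x560 float32, m along the optical axis (not along the pixel's ray), 0 where there is no reading.
- arm.get_calibration(name): a dict with "camera_matrix" (3x3 intrinsics, pixels), "R" (3x3) and "t" (3): a world point X has camera coordinates R X + t. Camera axes: x right, y down, z forward; pixel columns grow to the right and rows downward; lengths in m; the calibration is good to about 2 mm. The wrist camera is an equidistant fisheye: a pixel r from the principal point sees the ray r / f radians off the axis. A picture is of the moment at which its call begins: read the wrist's pose just before it. get_calibration takes no time and is no camera call; for the wrist camera it gives the pose at the moment of the call.
- arm.job_done(): hands the job in, once; it reports no verdict.
The state is a dict: "t": time; "qpos": joint angles; "qd": joint speeds; "joint_torque": joint torques, N m; "tcp_pos": TCP position; "ee_rot": TCP orientation; "contact_force": force on the tool from outside, world axes, zero at the start; "ft_torque": the same for the moment, N m; "grip_width": finger opening in m.
Only numpy, scipy, OpenCV 4.12 (cv2) and the standard library are available. Lean on these libraries where they do the work, as an engineer would, in place of code of your own. Each camera call takes 0.05 s, during which the arm holds its last target.

### The job

Pick up the pendulum angle gauge by its black stem, set the middle of its foot squarely across the ridge of the stone core on the sprung stage, and rock it sideways on the ridge until its swinging pointer settles on the small pointed mark on its dial. Press gently throughout, so that the sprung stage gives by about half its 12 mm travel and never bottoms, and finish still holding the gauge there with the pointer at rest on the mark: do not put it down or let go. Leave the other things on the worktop where they are.

Things in the scene. Friction and masses are not known exactly. Their poses are not given: they have to be found in the camera images.
- gauge: Pendulum angle gauge, loose, 0.17 to 0.35 kg, upright on the worktop. Aluminium foot 36 (x) x 100 (y) x 8 mm (z); on it a grey dial plate 10 mm thick, 96 wide, up to z = 78 mm, white dial on its -x face; then a collar 36 mm wide (y) up to z = 81 mm, and the black stem. Origin: centre of the foot's flat underside; x from dial face to back, y along the foot, z up.
- stem (a point): Middle of the gauge's black stem, the part to grip, at gauge (1, 0, 105) mm. The stem is 18 (x) x 24 mm (y), upright, from z = 81 to 129 mm: grip it across its 24 mm, fingers closing along the gauge's y.
- pointer (a joint): Angle (rad) of the dark hanging pointer about the gauge's x axis, pivot at gauge (-10, 0, 70) mm. It swings freely and settles plumb in 1 to 2 s. 0 = along the gauge's -z; positive = tip towards gauge +y. At rest it is minus the gauge's roll about its own x: leaning the gauge's top towards its +y makes it positive.
- mark (a joint): Angle (rad) of the brass mark, a small pointed rider on the arc low on the dial, 50 mm from the same pivot, counted like the pointer. Set anew each time between 0.12 and 0.32 rad (always on the +y side); it stays put on the gauge.
- pointer_tip (a point): Lower tip of the pointer, 50 mm from the pivot.
- mark_tip (a point): Point of the brass mark that the pointer's tip must meet, 50 mm from the pivot.
- stage_base: Sprung specimen stage, fixed to the worktop: aluminium foot plate 92 x 92 x 12 mm, grey sleeve 58 mm wide up to z = 36 mm, and above it the moving round table (68 mm wide) that carries the stone core. Origin at the centre of the plate's underside, z up; x is along the core's ridge.
- crest (a point): Top, at mid length, of the rounded ridge on the stone core; rides on the sprung table, 90 mm above the worktop when not pressed. x runs along the ridge, which is round (radius 8 mm) and level for 9 mm either way, then drops. Lumps 20 mm to either side (y), about 12 mm lower: a gauge let go tips onto one of them, 0.5 to 0.6 rad off level.
- stage (a joint): How far the sprung table is pressed down (m): 0 = up, 0.012 = bottomed. About 2 N starts it moving, then 0.8 N per mm. It moves straight down only.
- tape_roll: Yellow roll of tape, 68 mm across, 19 mm high, lying loose between the gauge and the stage; bystander. Origin at the centre of its underside.
- petri_dish: Petri dish 64 mm across, 18 mm high, loose; bystander. Origin at the centre of its underside.
- sample_jar: Sample jar with white lid, 33 mm across, 55 mm high, loose; bystander. Origin at the centre of its underside.
Things that resemble listed ones, but are neither listed nor needed, are in the scene too. Of the things that look like the gauge, the middle-sized one is meant.

How it is judged (in metres and radians):
On the way, in this order (a step that is already met when the one before it is completed fails the run):
1. the gauge is lifted from the worktop in the gripper (height (world z) of gauge above 0.03 m and contact force between the fingers and gauge above 1 N), for 0.2 s.
2. the middle of its foot rests across the ridge of the core and presses the sprung table down a little (y of crest in the frame of gauge between -0.02 and 0.02 m and x of crest in the frame of gauge between -0.015 and 0.015 m and angle between the x axis of gauge and the x axis of crest, either way round below 0.25 rad and contact force between gauge and stage_base above 0.5 N and value of joint stage above 0.001 m), for 0.2 s.
At the end, for the whole second after the job is handed in: Gauge still held; ridge crest within 20 mm along and 15 mm across of the foot's middle, gauge x within 0.25 rad of the ridge; foot presses the core over 0.5 N, sprung table down 2 to 10 mm; pointer still (under 0.3 rad/s), tip within 3 mm of the mark's point (y of crest in the frame of gauge between -0.02 and 0.02 m and x of crest in the frame of gauge between -0.015 and 0.015 m and angle between the x axis of gauge and the x axis of crest, either way round below 0.25 rad and contact force between gauge and stage_base above 0.5 N and value of joint stage between 0.002 and 0.01 m and distance between pointer_tip and mark_tip below 0.003 m and velocity of joint pointer between -0.3 and 0.3 rad/s and contact force between the fingers and gauge above 1 N and height (world z) of gauge above 0.06 m and angle between gauge's own z axis and vertical below 0.45 rad); the arm keeps its last pose, push and grip.
It fails at once if the sprung table was pressed down to its stop (more than 11.5 mm) (value of joint stage above 0.0115 m).
It fails at once if a loose bystander (tape roll, petri dish or sample jar) was shifted by more than 30 mm (distance of any of tape_roll, petri_dish, sample_jar from where it was at the start of the episode above 0.03 m).
It also fails if it takes over 38 s, if anything falls off the work surface, if the arm or the gripper's body presses on something with over 40 N, if the wrist force passes 120 N, or if a joint passes its speed limit or range.

## Working session

There is one attempt and no reset: what is moved stays moved. The work goes in short steps, Python scripts to look and compute and a tool call to move; the robot and the scene stay as the last step left them, time stands still between calls to the robot, and variables do not carry over. Pictures are saved under pics/ and viewed, and the job is handed in when it is done.

Besides the shell and the picture viewer there is one more tool, called after "Emit:" as name([rows], argument=value, ...), one row to a line, values as JSON. jog_arm: Moves the arm, as the interface text tells. Its arguments: {"type":"object","properties":{"deltas":{"type":"array","items":{"type":"array","items":{"type":"number"}}},"squeeze":{"type":"number"}},"required":["deltas"]}

```bash
mkdir -p pics; python3 - <<'E'
from workcell import arm
import cv2,numpy as np
for n in ["scene","top"]:
    p,d=arm.snapshot(n); cv2.imwrite(f"pics/{n}0.png",p); np.savez(f"{n}0.npz",p=p,d=d)
    c=arm.get_calibration(n); print(n,c)
    np.savez(f"{n}_cal.npz",K=c["camera_matrix"],R=c["R"],t=c["t"])
print(arm.state(), arm.tip_reach)
E
```

```text
scene {'camera_matrix': array([[476.57377379,   0.        , 276.72017194],
       [  0.        , 476.57377379, 206.70087091],
       [  0.        ,   0.        ,   1.        ]]), 'R': array([[ 0.58203736, -0.81314355, -0.00548514],
       [-0.39490178, -0.27675599, -0.87604721],
       [ 0.71083409,  0.51205829, -0.48219416]]), 't': array([-0.3357067 ,  0.29355028,  0.78511706])}
top {'camera_matrix': array([[541.05934548,   0.        , 282.5297409 ],
       [  0.        , 541.05934548, 212.15368156],
       [  0.        ,   0.        ,   1.        ]]), 'R': array([[ 9.46984408e-04, -9.99865210e-01, -1.63909967e-02],
       [-9.90196596e-01,  1.35188033e-03, -1.39674169e-01],
       [ 1.39677501e-01,  1.63625784e-02, -9.90061847e-01]]), 't': array([-0.02084262,  0.53474122,  1.1393339 ])}
{'t': 0.1, 'qpos': array([-68.61848656,  19.06619539,  -3.70585116,  83.69930924,
         1.2371319 ,  77.34352697,  -5.07124696]), 'qd': array([-0.04909391, -0.15758575, -0.04467604, -0.16224495,  0.02145996,
       -0.04962404,  0.09741948]), 'joint_torque': array([ 1.34918715e-03, -6.24543715e+01,  2.44747679e-02, -3.90716994e+01,
       -6.14584261e-02,  3.65649210e-02,  3.26096790e-05]), 'tcp_pos': array([0.24084625, 0.57639901, 0.24387265]), 'ee_rot': array([-1.79930850e+02,  3.06247080e-03,  1.57322878e+02]), 'contact_force': array([ 0.83323404, -0.25340088, -0.22084025]), 'ft_torque': array([0.03145771, 0.00683617, 0.04946008]), 'grip_width': 0.08689090071464187} 0.022
```

View pics/scene0.png

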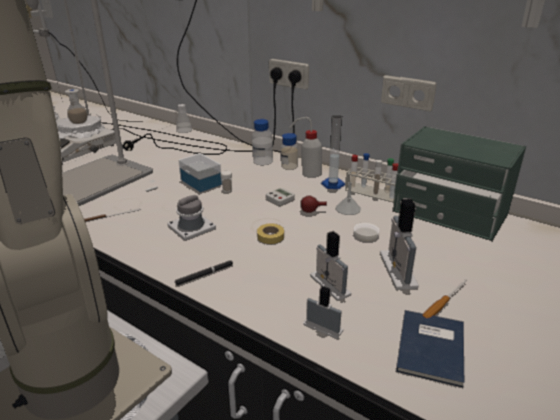

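View pics/top0.png

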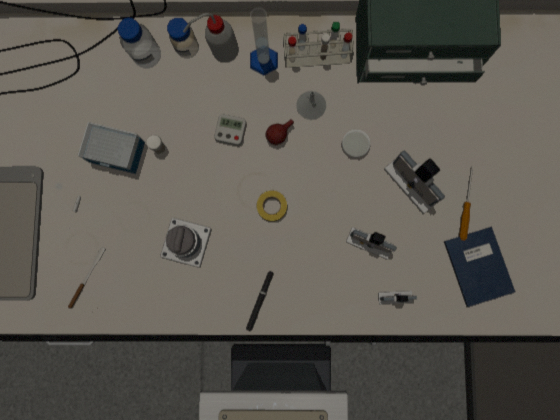

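```bash
cat > h.py <<'E'
import numpy as np,cv2
def cal(n):
    c=np.load(f"{n}_cal.npz"); return c["K"],c["R"],c["t"]
def ray(n,u,v,z):
    K,R,t=cal(n); o=-R.T@t; d=R.T@np.linalg.solve(K,[u,v,1.]); return o+d*(z-o[2])/d[2]
def dep(n,u,v,D):
    K,R,t=cal(n); return R.T@(np.linalg.solve(K,[u,v,1.])*D-t)
def proj(n,X):
    K,R,t=cal(n); q=K@(R@np.asarray(X)+t); return q[:2]/q[2]
def cloud(n,f):
    K,R,t=cal(n); z=np.load(f); d=z["d"]; v,u=np.mgrid[:420,:560]
    P=np.stack([(u-K[0,2])/K[0,0]*d,(v-K[1,2])/K[1,1]*d,d],-1)
    return (P-t)@R, z["p"], d
E
python3 - <<'E'
from h import *
s=cv2.imread("pics/scene0.png");t=cv2.imread("pics/top0.png")
a=cv2.resize(s[225:305,295:375],(400,400),interpolation=3)
b=cv2.resize(t[210:275,340:405],(400,400),interpolation=3)
c=cv2.resize(t[215:270,155:215],(400,400),interpolation=3)
d=cv2.resize(s[190:240,160:220],(400,400),interpolation=3)
cv2.imwrite("pics/c1.png",np.hstack([a,b]));cv2.imwrite("pics/c2.png",np.hstack([c,d]))
for n in ["scene","top"]:
    P,p,D=cloud(n,f"{n}0.npz")
    for (cx,cy,r) in ([(332,262,40),(190,212,35)] if n=="scene" else [(372,242,32),(186,242,32)]):
        Q=P[cy-r:cy+r,cx-r:cx+r].reshape(-1,3); dd=D[cy-r:cy+r,cx-r:cx+r].ravel()
        Q=Q[dd>0]
        for lo,hi in [(.001,.003),(.006,.012),(.012,.03),(.03,.07),(.08,.1),(.1,.125),(.125,.14)]:
            m=(Q[:,2]>lo)&(Q[:,2]<hi)
            if m.sum()>5: print(n,cx,lo,hi,m.sum(),Q[m].mean(0).round(4),Q[m].min(0).round(3),Q[m].max(0).round(3))
E
```

```text
scene 332 0.001 0.003 783 [ 0.5579 -0.1614  0.0016] [ 0.382 -0.302  0.001] [ 0.758 -0.008  0.003]
scene 332 0.006 0.012 278 [ 0.4893 -0.2142  0.0081] [ 0.436 -0.263  0.006] [ 0.676 -0.162  0.012]
scene 332 0.012 0.03 458 [ 0.585  -0.1982  0.0193] [ 0.448 -0.258  0.012] [ 0.727 -0.152  0.03 ]
scene 332 0.03 0.07 539 [ 0.455  -0.2214  0.0507] [ 0.345 -0.275  0.03 ] [ 0.488 -0.168  0.07 ]
scene 332 0.08 0.1 223 [ 0.4123 -0.2407  0.0893] [ 0.344 -0.276  0.08 ] [ 0.476 -0.195  0.1  ]
scene 332 0.1 0.125 145 [ 0.4659 -0.2166  0.1126] [ 0.459 -0.227  0.1  ] [ 0.478 -0.199  0.125]
scene 332 0.125 0.14 68 [ 0.4703 -0.2145  0.1281] [ 0.46  -0.227  0.125] [ 0.484 -0.201  0.13 ]
scene 190 0.001 0.003 747 [0.5306 0.2648 0.0017] [0.362 0.073 0.001] [0.694 0.483 0.003]
scene 190 0.006 0.012 312 [0.5088 0.2188 0.0098] [0.417 0.139 0.006] [0.704 0.441 0.012]
scene 190 0.012 0.03 548 [0.5332 0.2335 0.0187] [0.42  0.136 0.012] [0.703 0.412 0.03 ]
scene 190 0.03 0.07 463 [0.5081 0.213  0.0471] [0.439 0.16  0.03 ] [0.685 0.367 0.07 ]
scene 190 0.08 0.1 93 [0.4689 0.1918 0.0856] [0.446 0.184 0.08 ] [0.495
[... 402 characters left out ...]
0.08 0.1 40 [ 0.4671 -0.2109  0.0859] [ 0.451 -0.252  0.08 ] [ 0.483 -0.191  0.1  ]
top 372 0.1 0.125 35 [ 0.468  -0.2078  0.1137] [ 0.459 -0.223  0.101] [ 0.481 -0.2    0.125]
top 372 0.125 0.14 100 [ 0.4705 -0.2124  0.1282] [ 0.46  -0.224  0.125] [ 0.482 -0.2    0.133]
top 186 0.001 0.003 406 [0.4751 0.1952 0.0019] [0.404 0.125 0.001] [0.545 0.269 0.003]
top 186 0.006 0.012 539 [0.4683 0.1893 0.0098] [0.417 0.141 0.006] [0.526 0.251 0.012]
top 186 0.012 0.03 371 [0.4674 0.1821 0.0148] [0.417 0.14  0.012] [0.525 0.247 0.025]
top 186 0.03 0.07 176 [0.4653 0.1814 0.0587] [0.438 0.162 0.05 ] [0.505 0.227 0.07 ]
top 186 0.08 0.1 183 [0.4715 0.1944 0.086 ] [0.447 0.182 0.08 ] [0.497 0.217 0.094]
```

View pics/c1.png

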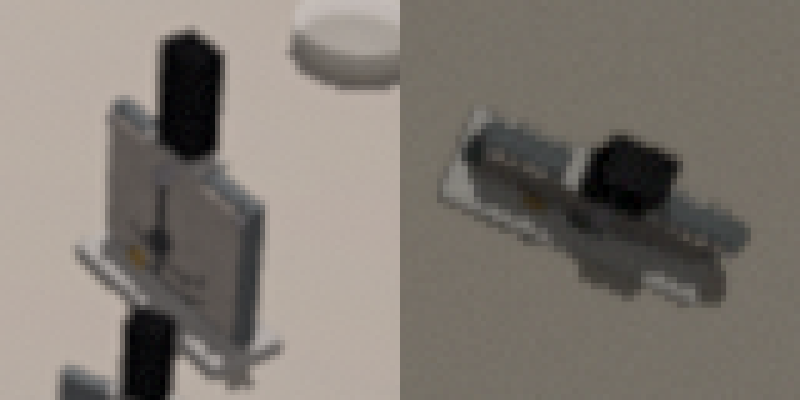

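View pics/c2.png

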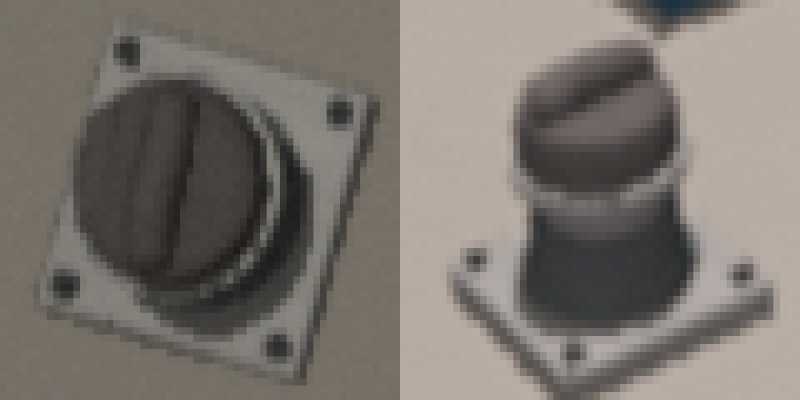

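```bash
python3 - <<'E'
from h import *
def pca(Q):
    m=Q.mean(0);u,s,vt=np.linalg.svd(Q-m,full_matrices=False);return m,np.degrees(np.arctan2(vt[0,1],vt[0,0]))%180,s/np.sqrt(len(Q))
Pt,pt,Dt=cloud("top","top0.npz");Ps,ps,Ds=cloud("scene","scene0.npz")
for n,P,D in (("top",Pt,Dt),("scene",Ps,Ds)):
    Q=P[D>0]
    g=Q[np.hypot(Q[:,0]-.47,Q[:,1]+.211)<.065]
    for lo,hi in [(.006,.01),(.02,.045),(.045,.077),(.076,.083),(.09,.124),(.124,.132)]:
        m=(g[:,2]>lo)&(g[:,2]<hi); q=g[m][:,:2]
        print(n,lo,m.sum(),pca(q),cv2.minAreaRect((q*1000).astype(np.float32)))
    s=Q[np.hypot(Q[:,0]-.47,Q[:,1]-.19)<.075]
    for lo,hi in [(.010,.014),(.078,.1),(.085,.095),(.0875,.095)]:
        m=(s[:,2]>lo)&(s[:,2]<hi); q=s[m][:,:2]
        print("stage",n,lo,m.sum(),pca(q),cv2.minAreaRect((q*1000).astype(np.float32)))
    # bystanders
# tray plate corners holes via top color: bright plate
m=(Pt[...,2]>.009)&(Pt[...,2]<.015)&(np.hypot(Pt[...,0]-.47,Pt[...,1]-.19)<.08)
c,_=cv2.findContours(m.astype(np.uint8),0,2);c=max(c,key=cv2.contourArea);r=cv2.minAreaRect(c);print(r)
b=cv2.boxPoints(r);W=np.array([ray("top",*p,.012) for p in b]);print(W.round(4),W.mean(0), [np.degrees(np.arctan2(*(W[i-1]-W[i])[[1,0]])) for i in range(4)])
E
```

```text
top 0.006 166 (array([ 0.463873  , -0.20576957]), np.float64(62.31810493983741), array([0.03065443, 0.01038978])) ((489.1626892089844, -220.63006591796875), (99.19158935546875, 78.25477600097656), 67.25605773925781)
top 0.02 73 (array([ 0.46571304, -0.20750327]), np.float64(66.04083586391054), array([0.02633423, 0.0021729 ])) ((464.22686767578125, -208.82473754882812), (93.87772369384766, 10.100967407226562), 64.71388244628906)
top 0.045 174 (array([ 0.46761328, -0.21034373]), np.float64(67.10538056383828), array([0.03160917, 0.00430674])) ((466.3440856933594, -210.82464599609375), (95.33902740478516, 20.15582847595215), 67.01275634765625)
top 0.076 116 (array([ 0.47176734, -0.20879028]), np.float64(66.92196356505845), array([0.02945544, 0.0033404 ])) ((470.48486328125, -212.57606506347656), (92.08045196533203, 15.631219863891602), 65.98319244384766)
top 0.09 42 (array([ 0.46754617, -0.20733391]), np.float64(43.24779762333691), array([0.00789082, 0.00454733])) ((469.58984375, -212.154052734375), (24.17483139038086, 17.50238609313965), 74.42452239990234)
top 0.124 99 (array([ 0.470644
[... 2913 characters left out ...]
.00342964])) ((470.6705627441406, 192.07603454589844), (14.782257080078125, 49.24955749511719), 79.25582885742188)
stage scene 0.0875 29 (array([0.47366536, 0.19261839]), np.float64(163.18039073458644), array([0.00907884, 0.00342826])) ((473.65899658203125, 193.2336883544922), (13.94571304321289, 29.993778228759766), 69.25272369384766)
((185.11154174804688, 242.2576904296875), (41.39712905883789, 41.66025161743164), 15.255120277404785)
[[0.439  0.2503 0.012 ]
 [0.5284 0.2287 0.012 ]
 [0.5039 0.1391 0.012 ]
 [0.4152 0.1615 0.012 ]] [0.47162775 0.19489575 0.012     ] [np.float64(-105.04602345936392), np.float64(166.42473687441336), np.float64(74.7242113315658), np.float64(-14.158045862404455)]
```

```bash
python3 - <<'E'
from h import *
K,R,t=cal("scene");print("cam",-R.T@t, "fwd",R[2])
Pt,pt,Dt=cloud("top","top0.npz")
for n,c in (("big",(427,168)),("small",(403,297)),("tape",(272,206)),("drawer",(425,60))):
    w=Pt[c[1]-18:c[1]+18,c[0]-18:c[0]+18].reshape(-1,3);m=w[:,2]>w[:,2].max()-.008;print(n,w[m].mean(0).round(3),w[:,2].max())
# mark/pointer in scene on the dial plane
s=cv2.imread("pics/scene0.png")
y=np.radians(-22);Rg=np.array([[np.cos(y),-np.sin(y),0],[np.sin(y),np.cos(y),0],[0,0,1]])
st=np.array([.4705,-.2135,0]);O=st-Rg@[.001,0,0]
for X in [(-.01,0,.07),(-.01,0,.02),(-.01,.05*np.sin(.2),.07-.05*np.cos(.2))]:print(proj("scene",O+Rg@X))
hsv=cv2.cvtColor(s,cv2.COLOR_BGR2HSV);m=cv2.inRange(hsv,(10,70,60),(35,255,255));m[:250]=0;m[:,:300]=0;m[290:]=0;m[:,350:]=0
v,u=np.nonzero(m);print(np.c_[u,v].tolist())
E
```

```text
cam [-0.2467706  -0.59376164  0.63390137] fwd [ 0.71083409  0.51205829 -0.48219416]
big [ 0.37  -0.04   1.202] 1.2023589276386668
small [ 0.37  -0.04   1.202] 1.2023589276386668
tape [ 0.37  -0.04   1.202] 1.2023589276386668
drawer [ 0.37  -0.04   1.202] 1.2023589276386668
[326.80249074 259.88552202]
[325.72080954 279.56774033]
[322.85079526 276.74177355]
[[321, 274], [322, 274], [321, 275], [322, 275], [323, 275], [321, 276], [322, 276], [323, 276], [322, 277], [323, 277], [322, 278], [323, 278]]
```

Emit:
jog_arm([
  [0,0,0,40,-30,0,0],
  [0,0,0,40,-30,0,0],
  [0,0,0,40,-30,0,0],
  [0,0,0,40,-30,0,0],
  [0,0,0,40,-30,0,0],
])

```text
t: 0.6
tcp_pos: [0.4422, 0.4251, 0.2443]
ee_rot: [-180.0, -0.0, 157.3]
contact_force: [1.7, 1.1, -0.1]
grip_width: 0.0872
```

```bash
python3 - <<'E'
from h import *
Pt,pt,Dt=cloud("top","top0.npz")
for n,c in (("big",(427,168)),("small",(403,297)),("tape",(272,206)),("dish",(356,144))):
    w=Pt[c[1]-18:c[1]+18,c[0]-18:c[0]+18].reshape(-1,3);w=w[w[:,2]<.5];m=w[:,2]>w[:,2].max()-.008;print(n,w[m].mean(0).round(3),w[:,2].max())
E
```

```text
big [ 0.603 -0.31   0.174] 0.1799954288090044
small [ 0.351 -0.265  0.093] 0.09603030778471751
tape [0.55  0.005 0.021] 0.02754684882558657
dish [ 0.694 -0.185  0.018] 0.024058569571146552
```

Emit:
jog_arm([
  [0,0,0,4,-50,0,0],
  [0,0,0,4,-50,0,0],
  [0,0,0,4,-50,0,0],
  [0,0,0,4,-50,0,0],
  [0,0,0,4,-50,0,0],
])

```text
t: 1.1
tcp_pos: [0.4605, 0.1754, 0.2443]
ee_rot: [180.0, -0.0, 157.3]
contact_force: [0.9, -0.3, 0.1]
grip_width: 0.0872
```

Emit:
jog_arm([
  [0,0,0,4,-50,0,0],
  [0,0,0,4,-50,0,0],
  [0,0,0,0,-50,0,0],
  [0,0,0,0,-50,0,0],
  [0,0,0,0,-50,0,0],
])

```text
t: 1.6
tcp_pos: [0.4683, -0.0742, 0.2445]
ee_rot: [180.0, -0.0, 157.3]
contact_force: [1.6, -0.1, -0.4]
grip_width: 0.0868
```

Emit:
jog_arm([
  [0,0,0.7,0,-45,0,0],
  [0,0,0,1,-45,0,0],
  [0,0,0,1,-35,-20,0],
  [0,0,0,0,-14,-30,0],
  [0,0,0,0,0,-10,0],
])

```text
t: 2.1
tcp_pos: [0.4689, -0.2131, 0.182]
ee_rot: [-179.9, -0.2, 157.8]
contact_force: [-0.4, 1.5, 0.1]
grip_width: 0.0875
```

```bash
python3 - <<'E'
from workcell import arm
import cv2
print(arm.state()["tcp_pos"],arm.get_calibration("wrist"))
p,d=arm.snapshot("wrist");cv2.imwrite("pics/w1.png",p)
E
```

```text
[ 0.46890791 -0.21307929  0.18200567] {'camera_matrix': array([[325.1922621 ,   0.        , 280.22571618],
       [  0.        , 325.1922621 , 209.27821968],
       [  0.        ,   0.        ,   1.        ]]), 'R': array([[ 0.37866702,  0.92552919, -0.00264808],
       [ 0.89291046, -0.36456561,  0.26420226],
       [ 0.24356151, -0.10240918, -0.96446366]]), 't': array([ 0.01915561, -0.51050769,  0.19450854])}
```

View pics/w1.png

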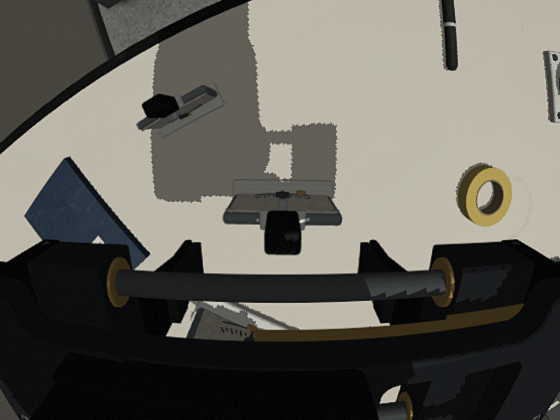

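```bash
cat >> h.py <<'E'
def fproj(c,X):
    q=c["R"]@np.asarray(X)+c["t"];K=c["camera_matrix"];th=np.arctan2(np.hypot(q[0],q[1]),q[2]);a=np.arctan2(q[1],q[0]);return np.array([K[0,2]+K[0,0]*th*np.cos(a),K[1,2]+K[1,1]*th*np.sin(a)])
def fray(c,u,v,z):
    K=c["camera_matrix"];x=(u-K[0,2])/K[0,0];y=(v-K[1,2])/K[1,1];th=np.hypot(x,y);d=np.array([x/th*np.sin(th),y/th*np.sin(th),np.cos(th)])
    d=c["R"].T@d;o=-c["R"].T@c["t"];return o+d*(z-o[2])/d[2]
E
python3 - <<'E'
from h import *
from workcell import arm
p=cv2.imread("pics/w1.png");c=arm.get_calibration("wrist")
cv2.imwrite("pics/w1c.png",cv2.resize(p[165:265,210:360],(750,500),interpolation=3))
for a in [(-.009,-.012),(-.009,.012),(.009,.012),(.009,-.012)]:
    y=np.radians(-22);X=np.array([.4705+np.cos(y)*a[0]-np.sin(y)*a[1],-.213+np.sin(y)*a[0]+np.cos(y)*a[1],.129]);print(fproj(c,X))
E
```

```text
[257.90672965 230.55496807]
[296.09209553 230.51553162]
[295.70827731 256.78305527]
[258.60030333 256.7945562 ]
```

View pics/w1c.png

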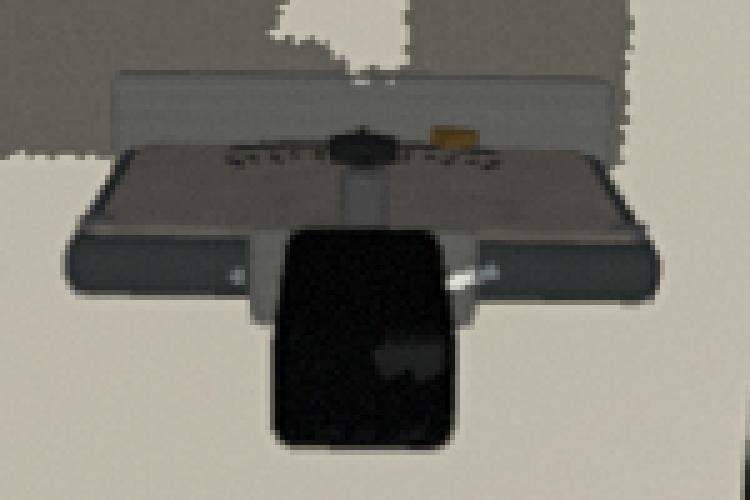

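Emit:
jog_arm([
  [0,0,0,1,2,-25,0],
  [0,0,0,0,0,-25,0],
  [0,0,0,0,0,-20,0],
  [0,0,0,0,0,0,0],
])

```text
t: 2.55
tcp_pos: [0.4711, -0.2072, 0.1131]
ee_rot: [-180.0, -0.2, 158.1]
contact_force: [-0.4, -1.0, 1.2]
grip_width: 0.087
```

Emit:
jog_arm([
  [0,0,0,0,0,0,120],
  [0,0,0,0,0,0,180],
  [0,0,0,0,0,0,255],
  [0,0,0,0,0,0,255],
  [0,0,0,0,0,0,255],
], squeeze=30)

```text
t: 3.05
tcp_pos: [0.4721, -0.2092, 0.115]
ee_rot: [180.0, 0.0, 158.0]
contact_force: [-0.4, -0.5, -0.6]
grip_width: 0.0549
```

Emit:
jog_arm([
  [0,0,0,0,0,0,255],
  [0,0,0,0,0,0,255],
  [0,0,0,0,0,0,255],
  [0,0,0,0,0,0,255],
  [0,0,0,0,0,0,255],
])

```text
t: 3.55
tcp_pos: [0.4716, -0.2091, 0.1143]
ee_rot: [180.0, -0.0, 158.0]
contact_force: [0.6, 0.6, -2.9]
grip_width: 0.0238
```

```bash
python3 - <<'E'
from workcell import arm
import cv2
s=arm.state();print(s["t"],s["tcp_pos"],s["grip_width"],s["contact_force"])
p,d=arm.snapshot("wrist");cv2.imwrite("pics/w2.png",p)
E
```

```text
3.55 [ 0.4715881  -0.20908923  0.11429113] 0.023772834543934706 [ 0.60316626  0.62322206 -2.87588431]
```

View pics/w2.png

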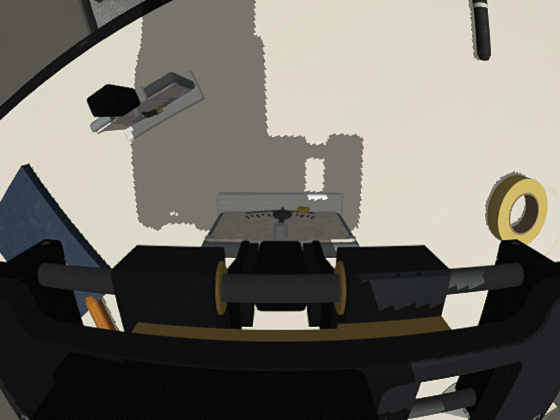

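Emit:
jog_arm([
  [0,0,0,0,0,8,255],
  [0,0,0,0,0,20,255],
  [0,0,0,0,0,30,255],
  [0,0,0,0,0,30,255],
  [0,0,0,0,0,30,255],
])

```text
t: 4.1
tcp_pos: [0.4715, -0.2092, 0.2342]
ee_rot: [180.0, -0.0, 158.0]
contact_force: [1.5, -0.1, -3.2]
grip_width: 0.0239
```

```bash
python3 - <<'E'
from workcell import arm
import cv2
s=arm.state();print(s["t"],s["tcp_pos"],s["ee_rot"],s["grip_width"],s["contact_force"])
p,d=arm.snapshot("wrist");q,_=arm.snapshot("scene");cv2.imwrite("pics/s3.png",q)
cv2.imwrite("pics/w3c.png",np.hstack([cv2.resize(p[170:260,200:360],(400,225),interpolation=3),cv2.resize(q[170:290,290:390],(330,396),interpolation=3)[:225]])) if 0 else None
cv2.imwrite("pics/w3.png",cv2.resize(p[170:290,200:360],(640,480),interpolation=3))
E
```

```text
4.1 [ 0.47154439 -0.20917267  0.23417114] [ 1.79993532e+02 -6.17325904e-03  1.58007207e+02] 0.023912268701255665 [ 1.51638925 -0.06968601 -3.18957331]
```

View pics/w3.png

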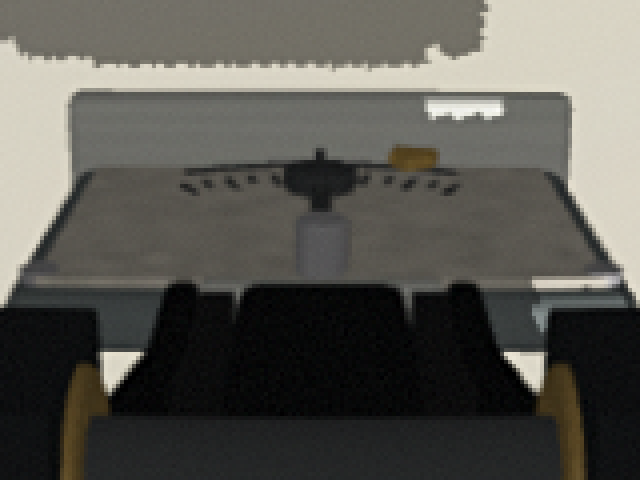

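View pics/s3.png

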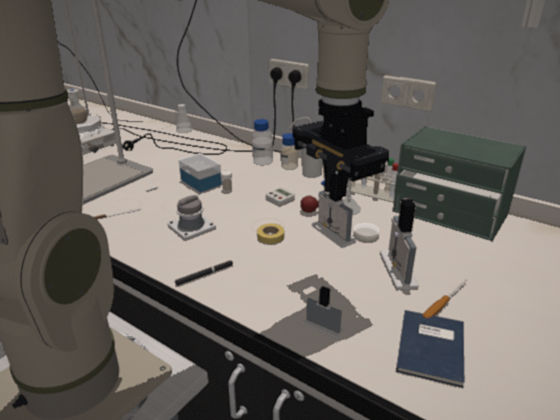

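```bash
cat > g.py <<'E'
from h import *
from workcell import arm
from scipy.spatial.transform import Rotation as Ro
H=.1143
def gframe():
    s=arm.state();Rt=Ro.from_euler('xyz',s["ee_rot"],degrees=True).as_matrix()
    Rg=Rt@np.diag([-1,1,-1.]) # yaw 158 roll180 -> gauge
    # tool x=(cos158..) ; gauge x = -tool x ; gauge z=-tool z ; gauge y = tool y
    return s["tcp_pos"]-Rg@[.001,0,H],Rg
E
python3 - <<'E'
from g import *
O,Rg=gframe();print(O,Rg.round(3));c=arm.get_calibration("wrist")
f=lambda X:((fproj(c,O+Rg@np.array(X))-[200,170])*4).round(1)
print("foot front",f((-.018,-.05,.008)),f((-.018,.05,.008)),f((-.018,0,.008)))
print("dial top", f((-.005,-.048,.078)),f((-.005,.048,.078)))
print("tip",f((-.010,0,.020)),f((-.01,0,.07)))
for ph in (.12,.2,.25,.28,.3,.32):
  print(ph,[f((-.010,r*np.sin(ph),.07-r*np.cos(ph))) for r in (.05,.055,.06)])
E
```

```text
[ 0.47332476 -0.20965972  0.12250583] [[ 0.927  0.374 -0.006]
 [-0.374  0.927  0.001]
 [ 0.006  0.002  1.   ]]
foot front [62.5 92.3] [570.9  92. ] [316.5  91.3]
dial top [ -8.5 281.7] [638.6 281.6]
tip [316.3 147.2] [314.8 234. ]
0.12 [array([348.4, 147.7]), array([351. , 140.9]), array([353.5, 134.3])]
0.2 [array([369.6, 148.5]), array([373.9, 141.8]), array([378.1, 135.3])]
0.25 [array([382.8, 149.3]), array([388.2, 142.6]), array([393.4, 136.2])]
0.28 [array([390.7, 149.9]), array([396.7, 143.2]), array([402.5, 136.8])]
0.3 [array([396. , 150.3]), array([402.4, 143.6]), array([408.6, 137.2])]
0.32 [array([401.2, 150.7]), array([408. , 144.1]), array([414.6, 137.7])]
```

```bash
python3 - <<'E'
from g import *
q=cv2.imread("pics/s3.png");O,Rg=gframe()
f=lambda X:(proj("scene",O+Rg@np.array(X)))
print(f((-.01,0,.07)),f((-.01,0,.02)))
for ph in (.12,.2,.25,.28,.3,.32):print(ph,[f((-.010,r*np.sin(ph),.07-r*np.cos(ph))).round(1) for r in (.05,.055,.06)])
cv2.imwrite("pics/s3c.png",cv2.resize(q[185:245,305:365],(600,600),interpolation=2))
m=cv2.inRange(cv2.cvtColor(q,cv2.COLOR_BGR2HSV),(10,70,60),(35,255,255))[185:245,305:365];v,u=np.nonzero(m);print(np.c_[u+305,v+185].tolist())
E
```

```text
[328.96519437 206.10530961] [327.86381354 228.25150108]
0.12 [array([326. , 226.8]), array([325.7, 228.8]), array([325.4, 230.8])]
0.2 [array([324.8, 225.6]), array([324.4, 227.5]), array([324. , 229.4])]
0.25 [array([324.1, 224.9]), array([323.6, 226.7]), array([323.1, 228.5])]
0.28 [array([323.6, 224.4]), array([323.1, 226.1]), array([322.6, 227.9])]
0.3 [array([323.4, 224. ]), array([322.8, 225.8]), array([322.3, 227.5])]
0.32 [array([323.1, 223.7]), array([322.5, 225.4]), array([321.9, 227.1])]
[[323, 223], [324, 223], [325, 223], [323, 224], [324, 224], [325, 224], [326, 224], [324, 225], [325, 225], [326, 225], [324, 226], [325, 226], [326, 226]]
```

View pics/s3c.png

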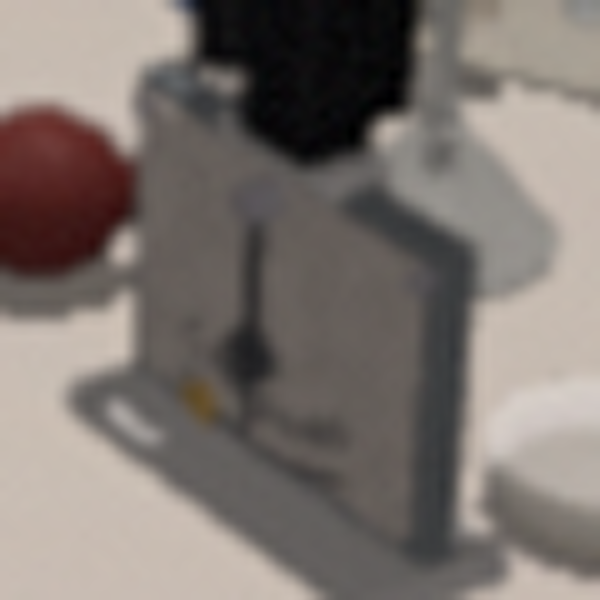

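Emit:
jog_arm([
  [0,0,0,0,25,5,255],
  [0,0,1.5,0,45,5,255],
  [0,0,1.5,0,45,0,255],
  [0,0,1.5,0,45,0,255],
  [0,0,1.5,0,45,0,255],
])

```text
t: 4.7
tcp_pos: [0.4711, -0.0025, 0.2421]
ee_rot: [180.0, -0.0, 164.1]
contact_force: [1.6, -0.1, -2.3]
grip_width: 0.0238
```

Emit:
jog_arm([
  [0,0,1.5,0,45,0,255],
  [0,0,0,0,45,0,255],
  [0,0,0,0,45,0,255],
  [0,0,0,0,40,0,255],
  [0,0,0,0,23,0,255],
])

```text
t: 5.2
tcp_pos: [0.4706, 0.1974, 0.2416]
ee_rot: [-180.0, -0.1, 165.7]
contact_force: [-0.3, -0.6, -2.7]
grip_width: 0.0236
```

```bash
python3 - <<'E'
from g import *
s=arm.state();print(s["t"],s["tcp_pos"],s["ee_rot"],s["contact_force"])
O,Rg=gframe();print(O)
p,d=arm.snapshot("top");q,_=arm.snapshot("scene");cv2.imwrite("pics/t4.png",p);cv2.imwrite("pics/s4.png",q)
cv2.imwrite("pics/s4c.png",cv2.resize(q[120:250,130:260],(600,600),interpolation=2))
w,_=arm.snapshot("wrist");cv2.imwrite("pics/w4.png",w)
E
```

```text
5.2 [0.4706213  0.19741025 0.24164909] [-1.79994863e+02 -8.43415689e-02  1.65732845e+02] [-0.33927914 -0.57212052 -2.69726115]
[0.46948656 0.19768823 0.12735068]
```

View pics/s4c.png

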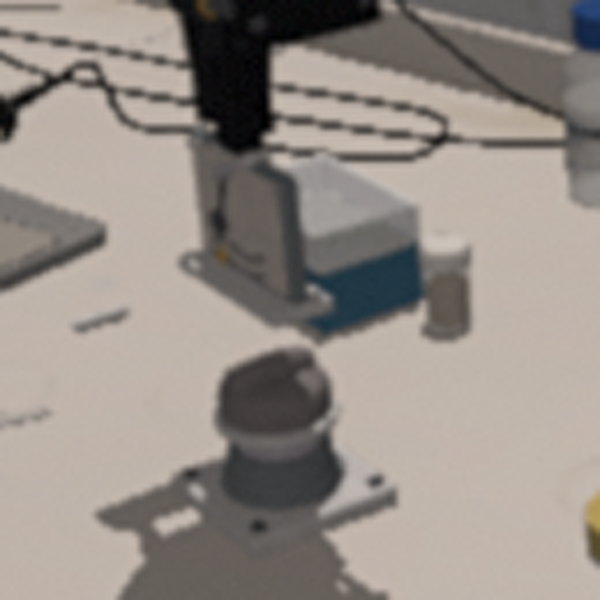

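View pics/w4.png

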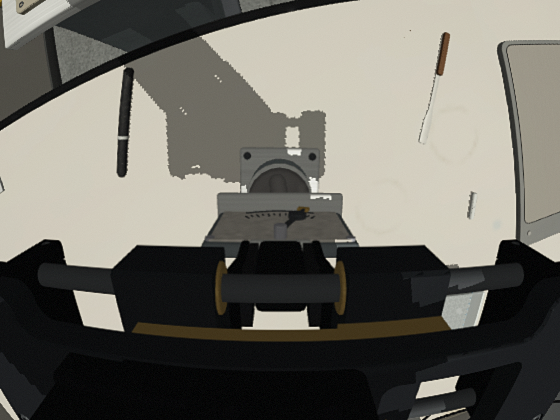

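```bash
python3 - <<'E'
from g import *
c=arm.get_calibration("wrist");O,Rg=gframe();print(arm.state()["tcp_pos"],O)
w=cv2.imread("pics/w4.png");g=cv2.cvtColor(w,6)
cv2.imwrite("pics/w4c.png",cv2.resize(w[140:220,205:355],(750,400),interpolation=2))
for u,v in [(250,157),(315,157)]:
    X=fray(c,u,v,.012);print(X, Rg.T@(X-O))
X=fray(c,281,183,.088);print(X,Rg.T@(X-O))
print(fproj(c,(.471,.194,.09)))
E
```

```text
[0.47110015 0.1951234  0.24160322] [0.46995998 0.19527674 0.12730463]
[0.4300913  0.17058419 0.012     ] [-0.03238803 -0.03364288 -0.11538442]
[0.4484463  0.24258679 0.012     ] [-0.03239141  0.04066239 -0.11529789]
[0.45429275 0.20094718 0.088     ] [-0.01653341  0.00166961 -0.03932339]
[278.19611021 202.40802271]
```

View pics/w4c.png

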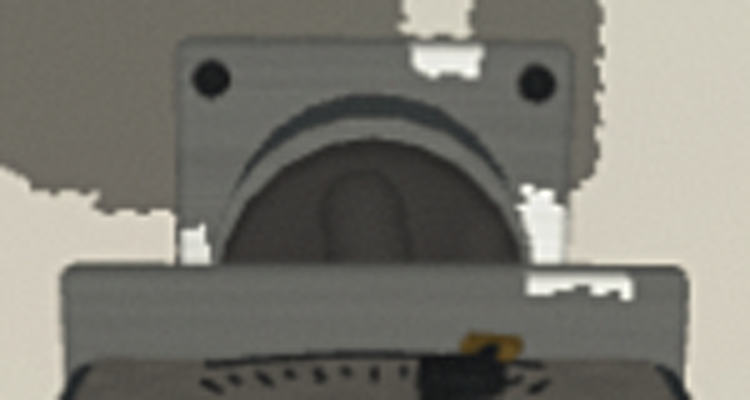

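Emit:
jog_arm([
  [0,0,0,0,0,-12,255],
  [0,0,0,0,0,-12,255],
  [0,0,0,0,0,-8,255],
  [0,0,0,0,0,-2,255],
  [0,0,0,0,0,0,255],
])

```text
t: 5.85
tcp_pos: [0.4717, 0.1933, 0.2081]
ee_rot: [-180.0, -0.0, 165.5]
contact_force: [0.5, -0.5, -3.0]
grip_width: 0.0238
```

Emit:
jog_arm([
  [0,0,0,0,0,-2,255],
  [0,0,0,0,0,-2,255],
  [0,0,0,0,0,0,255],
])

```text
t: 6.15
tcp_pos: [0.4718, 0.1938, 0.2045]
ee_rot: [180.0, -0.0, 165.5]
contact_force: [0.0, -0.3, -3.5]
grip_width: 0.0236
```

Emit:
jog_arm([
  [0,0,0,0,0,-2,255],
  [0,0,0,0,0,0,255],
])

```text
t: 6.35
tcp_pos: [0.4721, 0.1939, 0.2027]
ee_rot: [180.0, 0.0, 165.5]
contact_force: [0.2, -0.3, 0.1]
grip_width: 0.0237
```

Emit:
jog_arm([
  [0,0,0,0,0,-2,255],
  [0,0,0,0,0,0,255],
])

```text
t: 6.55
tcp_pos: [0.4721, 0.1939, 0.2007]
ee_rot: [180.0, 0.0, 165.5]
contact_force: [-0.1, -1.1, 0.9]
grip_width: 0.0237
```

Emit:
jog_arm([
  [0,0,0,0,0,-1,255],
  [0,0,0,0,0,0,255],
])

```text
t: 6.75
tcp_pos: [0.4721, 0.1939, 0.1997]
ee_rot: [180.0, 0.0, 165.5]
contact_force: [0.6, -0.2, 3.0]
grip_width: 0.0237
```

Emit:
jog_arm([
  [-1.94,0.5,0,1.07,4.13,-0.1,255],
  [-1.94,0.5,0,1.07,4.13,-0.2,255],
  [-1.94,0.5,0,1.06,4.12,-0.4,255],
  [-1.94,0.5,0,1.06,4.1,-0.5,255],
  [-1.94,0.5,0,1.05,4.08,-0.7,255],
])

```text
t: 7.25
tcp_pos: [0.4772, 0.2148, 0.1975]
ee_rot: [-169.8, 0.0, 165.5]
contact_force: [-0.7, -2.5, 3.2]
grip_width: 0.0236
```

Emit:
jog_arm([
  [0,0,0,0,0,0,255],
  [0,0,0,0,0,0,255],
])

```text
t: 7.45
tcp_pos: [0.4772, 0.2155, 0.1975]
ee_rot: [-170.1, -0.0, 165.6]
contact_force: [-0.4, 2.9, 2.7]
grip_width: 0.0236
```

Emit:
jog_arm([
  [-1.94,0.5,0,1.05,4.06,-0.8,255],
  [-1.94,0.5,0,1.04,4.03,-1.0,255],
  [-1.94,0.5,0,1.03,3.99,-1.1,255],
  [0,0,0,0,0,0,255],
])

```text
t: 7.85
tcp_pos: [0.4801, 0.2277, 0.1939]
ee_rot: [-163.8, -0.0, 165.7]
contact_force: [0.0, 1.0, 3.4]
grip_width: 0.0237
```

Emit:
jog_arm([
  [0,0,0,0,0,0,255],
  [0,0,0,0,0,0,255],
  [0,0,0,0,0,0,255],
  [0,0,0,0,0,0,255],
  [0,0,0,0,0,0,255],
])

```text
t: 8.35
tcp_pos: [0.4803, 0.2267, 0.195]
ee_rot: [-164.0, 0.0, 165.5]
contact_force: [-0.4, 4.5, 3.1]
grip_width: 0.024
```

Emit:
jog_arm([
  [0,0,0,0,0,0,255],
  [0,0,0,0,0,0,255],
  [0,0,0,0,0,0,255],
  [0,0,0,0,0,0,255],
  [0,0,0,0,0,0,255],
])

```text
t: 8.85
tcp_pos: [0.4803, 0.2267, 0.1948]
ee_rot: [-164.0, 0.0, 165.5]
contact_force: [-1.0, 5.1, 3.3]
grip_width: 0.0238
```

Emit:
jog_arm([
  [0,0,0,0,0,0,255],
  [0,0,0,0,0,0,255],
  [0,0,0,0,0,0,255],
  [0,0,0,0,0,0,255],
  [0,0,0,0,0,0,255],
])

```text
t: 9.35
tcp_pos: [0.4803, 0.2267, 0.1948]
ee_rot: [-164.0, 0.0, 165.5]
contact_force: [-0.5, 5.2, 2.7]
grip_width: 0.0238
```

```bash
python3 - <<'E'
from g import *
s=arm.state();print(s["t"],s["tcp_pos"],s["ee_rot"],s["contact_force"],s["grip_width"])
w,_=arm.snapshot("wrist");q,dq=arm.snapshot("scene");cv2.imwrite("pics/w5.png",w);cv2.imwrite("pics/s5.png",q);np.savez("scene5.npz",p=q,d=dq)
cv2.imwrite("pics/w5c.png",cv2.resize(w[170:250,205:355],(750,400),interpolation=2))
cv2.imwrite("pics/s5c.png",cv2.resize(q[140:250,135:245],(600,600),interpolation=2))
E
```

```text
9.35 [0.48030022 0.2266706  0.19477832] [-1.63998332e+02  5.00831393e-03  1.65532475e+02] [-0.45937644  5.22043961  2.69440315] 0.023752186350415143
```

View pics/w5c.png

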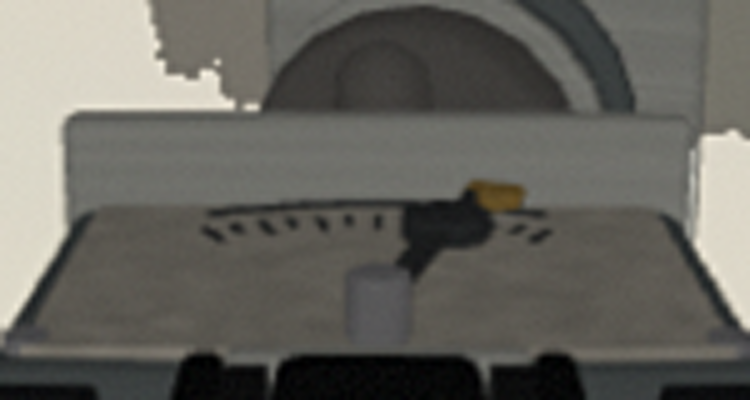

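View pics/s5c.png

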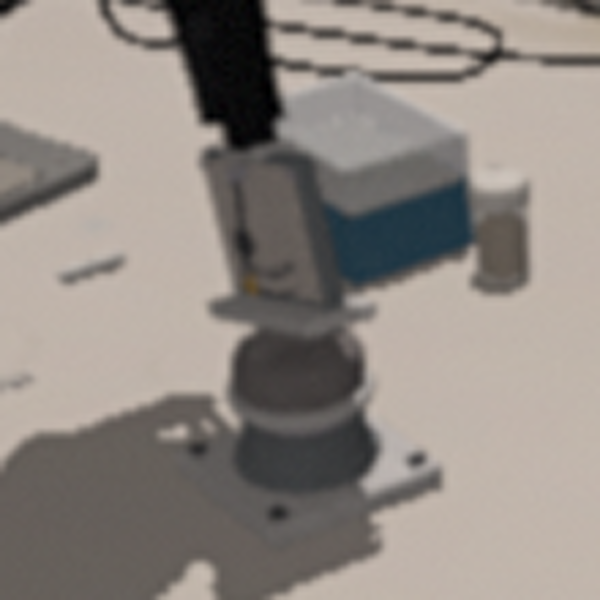

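Emit:
jog_arm([
  [-0.87,0.22,0,0.46,1.77,-0.5,255],
  [-0.87,0.22,0,0.46,1.77,-0.6,255],
  [0,0,0,0,0,0,255],
  [0,0,0,0,0,0,255],
  [0,0,0,0,0,0,255],
])

```text
t: 9.95
tcp_pos: [0.4812, 0.2299, 0.1936]
ee_rot: [-162.2, 0.0, 165.5]
contact_force: [0.7, 4.2, 3.3]
grip_width: 0.0238
```

Emit:
jog_arm([
  [0,0,0,0,0,0,255],
  [0,0,0,0,0,0,255],
  [0,0,0,0,0,0,255],
  [0,0,0,0,0,0,255],
  [0,0,0,0,0,0,255],
])

```text
t: 10.45
tcp_pos: [0.4812, 0.23, 0.1937]
ee_rot: [-162.2, 0.0, 165.5]
contact_force: [-0.6, 2.6, 2.9]
grip_width: 0.0237
```

Emit:
jog_arm([
  [0,0,0,0,0,0,255],
  [0,0,0,0,0,0,255],
  [0,0,0,0,0,0,255],
  [0,0,0,0,0,0,255],
  [0,0,0,0,0,0,255],
])

```text
t: 10.95
tcp_pos: [0.4812, 0.23, 0.1937]
ee_rot: [-162.2, 0.0, 165.5]
contact_force: [-0.2, 3.3, 3.0]
grip_width: 0.0238
```

```bash
python3 - <<'E'
from g import *
s=arm.state();print(s["t"],s["tcp_pos"],s["ee_rot"],s["contact_force"],s["grip_width"])
w,_=arm.snapshot("wrist");q,dq=arm.snapshot("scene");cv2.imwrite("pics/w6.png",w);cv2.imwrite("pics/s6.png",q);np.savez("scene6.npz",p=q,d=dq)
cv2.imwrite("pics/w6c.png",cv2.resize(w[195:225,280:320],(800,600),interpolation=2))
cv2.imwrite("pics/s6c.png",cv2.resize(q[165:205,170:210],(600,600),interpolation=2))
# drop of moving table ring: match the table/core between initial and now along image vertical
for f in ("scene0.npz","scene5.npz","scene6.npz"):
    P,p,D=cloud("scene",f);Q=P[D>0];r=np.hypot(Q[:,0]-.471,Q[:,1]-.194)
    m=(r<.033)&(r>.0295)&(Q[:,2]>.03)&(Q[:,2]<.075)&(Q[:,0]+Q[:,1]<.65);z=np.sort(Q[m][:,2]);print(f,m.sum(),np.percentile(z,[5,25,50,75,95]).round(4))
a=np.load("scene0.npz")["p"];
t=a[207:222,176:205]  # core lower part/table
for f in ("scene5.npz","scene6.npz"):
    b=np.load(f)["p"];r=cv2.matchTemplate(b[200:232,174:207],t,cv2.TM_CCOEFF_NORMED);y,x=np.unravel_index(r.argmax(),r.shape)
    l=r[:,x];d=0 if y in(0,len(l)-1) else (l[y-1]-l[y+1])/(2*(l[y-1]-2*l[y]+l[y+1]));print(f,x-2,y+d-7,r.max())
print(proj("scene",(.471,.194,.06))-proj("scene",(.471,.194,.05)))
E
```

```text
10.95 [0.48122359 0.22999103 0.19369866] [-1.62183086e+02  1.72118035e-02  1.65522836e+02] [-0.19555956  3.33100108  2.99820638] 0.023828499487284504
scene0.npz 67 [0.0506 0.0528 0.055  0.0578 0.0679]
scene5.npz 57 [0.0468 0.0486 0.0511 0.0564 0.0656]
scene6.npz 64 [0.036  0.0485 0.0508 0.0566 0.0656]
scene5.npz 0 1.2025974541902542 0.8775083
scene6.npz 0 1.2114317268133163 0.87414235
[-0.37667493 -3.49119939]
```

View pics/w6c.png

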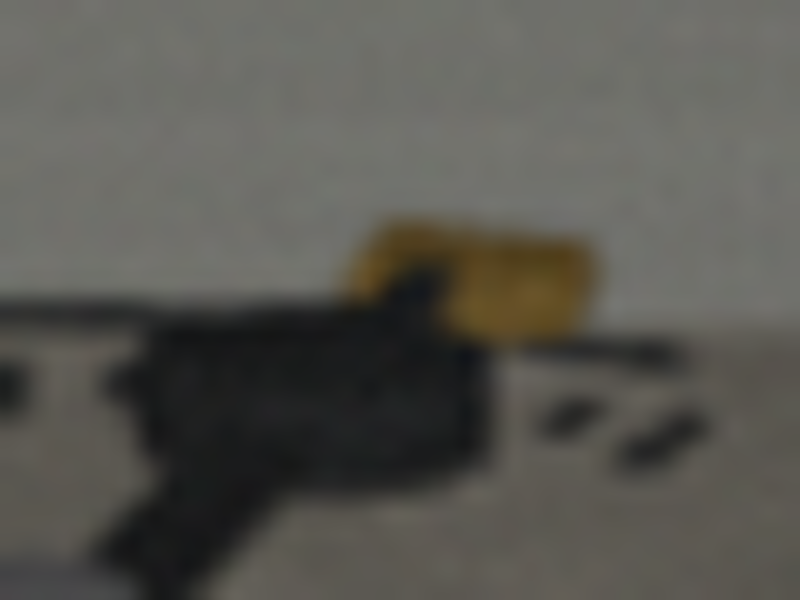

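View pics/s6c.png

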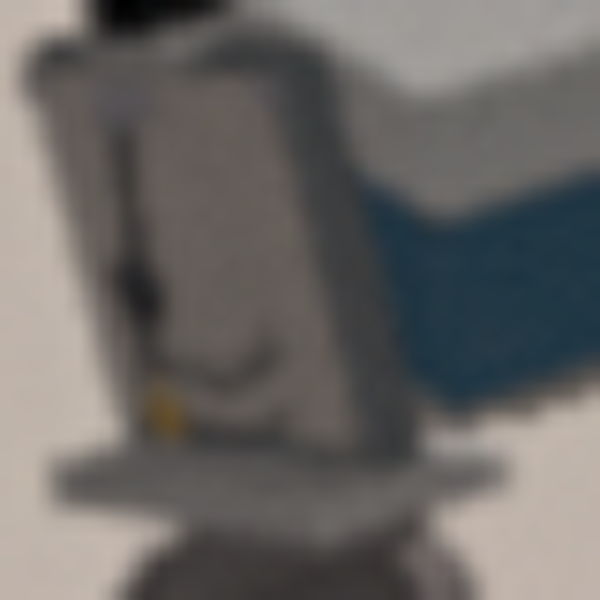

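Emit:
jog_arm([
  [0,0,0,0,0,-0.7,255],
  [0,0,0,0,0,-0.8,255],
  [0,0,0,0,0,0,255],
  [0,0,0,0,0,0,255],
  [0,0,0,0,0,0,255],
])

```text
t: 11.55
tcp_pos: [0.4812, 0.23, 0.1922]
ee_rot: [-162.2, 0.0, 165.5]
contact_force: [0.1, 3.9, 3.5]
grip_width: 0.0242
```

Emit:
jog_arm([
  [0,0,0,0,0,0,255],
  [0,0,0,0,0,0,255],
  [0,0,0,0,0,0,255],
  [0,0,0,0,0,0,255],
  [0,0,0,0,0,0,255],
])

```text
t: 12.05
tcp_pos: [0.4812, 0.23, 0.1922]
ee_rot: [-162.2, 0.0, 165.5]
contact_force: [0.1, 2.6, 4.2]
grip_width: 0.0237
```

Emit:
jog_arm([
  [0,0,0,0,0,0,255],
  [0,0,0,0,0,0,255],
  [0,0,0,0,0,0,255],
  [0,0,0,0,0,0,255],
  [0,0,0,0,0,0,255],
])

```text
t: 12.55
tcp_pos: [0.4812, 0.23, 0.1922]
ee_rot: [-162.2, 0.0, 165.5]
contact_force: [-0.8, 3.4, 4.6]
grip_width: 0.0235
```

```bash
python3 - <<'E'
from g import *
s=arm.state();print(s["t"],s["tcp_pos"],s["ee_rot"],s["contact_force"],s["grip_width"])
w,_=arm.snapshot("wrist");q,dq=arm.snapshot("scene");np.savez("scene7.npz",p=q,d=dq);w2,_=arm.snapshot("wrist")
c=arm.get_calibration("wrist");O,Rg=gframe()
for ph in (.28,.3,.32):print(ph,[fproj(c,O+Rg@[-.01,r*np.sin(ph),.07-r*np.cos(ph)]).round(1) for r in (.05,.055)])
print("crest in gauge, est",Rg.T@(np.array([.471,.195,.0845])-O), "pivot",fproj(c,O+Rg@[-.01,0,.07]))
cv2.imwrite("pics/w7c.png",np.hstack([cv2.resize(i[180:230,265:315],(400,400),interpolation=2) for i in (w,w2)]))
for f in ("scene0.npz","scene7.npz"):
    P,p,D=cloud("scene",f);Q=P[D>0];r=np.hypot(Q[:,0]-.471,Q[:,1]-.194)
    m=(r<.033)&(r>.0295)&(Q[:,2]>.03)&(Q[:,2]<.075)&(Q[:,0]+Q[:,1]<.65);print(f,np.percentile(Q[m][:,2],[5,25,50,75,95]).round(4))
E
```

```text
12.55 [0.4812213  0.2299913  0.19217621] [-1.62183091e+02  1.52503244e-02  1.65525076e+02] [-0.80129099  3.35036456  4.61565857] 0.02348105617505263
0.28 [array([297.5, 207.2]), array([299. , 205.6])]
0.3 [array([298.9, 207.3]), array([300.5, 205.7])]
0.32 [array([300.2, 207.5]), array([301.9, 205.8])]
crest in gauge, est [-0.00018679 -0.00174189  0.00064907] pivot [278.56776296 228.14784166]
scene0.npz [0.0506 0.0528 0.055  0.0578 0.0679]
scene7.npz [0.0446 0.0467 0.0489 0.0509 0.0625]
```

View pics/w7c.png

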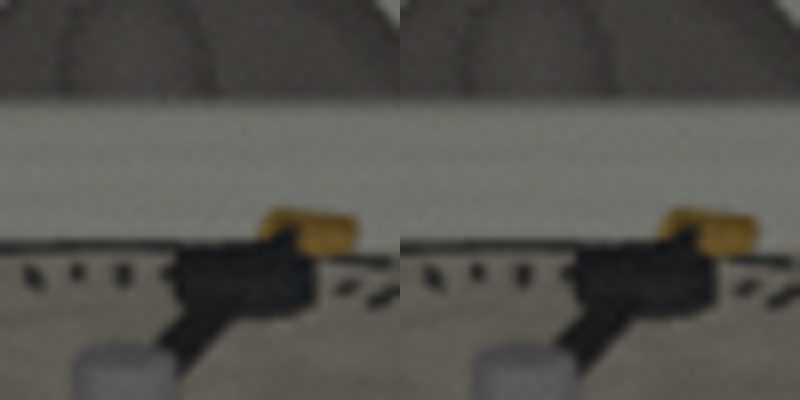

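```bash
python3 -c "
from workcell import arm
print(arm.job_done())"
```

```text
the job is handed in; nothing more can be done
None
```

I picked up the middle-sized gauge by its stem, set its foot across the ridge and pressed the sprung stage down. I then rocked it about 17.8° (0.31 rad) towards its +y side and handed the job in at about 12.7 s, still holding it. No verdict was reported.

- **Stage:** the scene depth images show the table about 6 mm down. The highest upward force reading was about 7.5 N, taken relative to the reading with the gauge hanging.
- **Position:** I estimate the crest within about 2 mm of the foot's middle. An earlier wrist view put it up to 3.5 mm away, and all of these are well inside the limits. The gauge is lined up with the ridge to about 1°.
- **Pointer:** two wrist pictures 0.1 s apart show it still. Its tip is on the brass mark, roughly 0.5 to 1.8 mm from the mark's point. I could not see the point itself clearly, so that is inferred from the mark's body. The wrist view puts the mark at about 0.31 to 0.32 rad, and the coarser scene view at about 0.30.
- **Other readings:** there was a steady sideways force of about 3 N from the ridge. I noticed no contact with the tape roll, petri dish or sample jar, but did not measure their positions again at the end.

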